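# Load the teal ink cartridge in the desktop print unit

### The job

Take the teal ink cartridge from the rack and set it in the sloping ink bay of the print unit, then swing the red clamp right down so that it drives the cartridge fully home and stays shut. After that, turn the ink valve dial clockwise until its white mark points at the green dot. Leave the orange cartridge in the rack and do not disturb the microphone, the ink roller or the eyeglasses.

Things in the scene. Friction and masses are not known exactly. Their poses are not given: they have to be found in the camera images.
- teal_cartridge: teal ink cartridge with a black cap band at the top: a block 44 (own x) x 24 (own y) x 70 (z) mm, about 70 g. Origin: centre of its underside, z up through the cap. It starts upright in one of the rack's two slots, 45 mm of it standing clear. It may go into the bay either way round (half turn about z).
- orange_cartridge: orange cartridge of the same size and shape, origin alike, in the other slot. It must stay there.
- rack: fixed grey rack block 66 (x) x 150 (y) x 30 (z) mm, origin at the centre of its underside. Two slots, 25 mm deep, centred at own y = -36 and +36 mm, their floor 5 mm above the table, 1 mm play on each side. The cartridges' axes are parallel to the rack's. Which cartridge is in which slot varies.
- bay: sloping ink bay of the print unit. Origin: centre of the pocket's floor, 75 mm above the table. Its z is the insertion axis, leaning 30 degrees from vertical towards the unit's low front (robot's side); x points up the slope to the back, y to the left. The white deck is the plane bay z = 0, x -80 to 80, y -135 to 75 mm. Two hinge posts stand at x = 44, y = -21 and 21 mm, 8 mm thick, up to z = 86 mm.
- pocket_mouth (a point): centre of the pocket's mouth, at bay z = 35 mm, axes as the bay's. Pocket 47 (x) x 27 (y) mm, 35 mm deep, chamfered, in a black block 68 (x) x 46 (y) mm; the cartridge's 44 mm side lies along bay x. A sprung brass contact (1.6 to 4 N) holds the cartridge 7 mm off the floor until the clamp presses it home (underside within 1 mm of the floor).
- press: the whole print unit, fixed on the table at varying places and yaw: white and grey wedge housing, 215 mm wide. Origin: on the table right below the bay's origin, x level to its back. At the back (own x 60 to 115 mm) a white box, 110 mm high.
- clamp (a joint): angle of the red hinged clamp (rad): 0 shut over the cartridge, grows as it swings up and back, stop at 2.25; starts at 1.85 to 2.2. A stiff friction hinge (0.3 N m) keeps it where it is left, also against the spring. Pushing the bar down the last part takes about 6 N.
- clamp_hinge (a point): point on the clamp's hinge axis, which runs along the bay's y; fixed at bay x = 44, z = 77 mm
- clamp_bar (a point): middle of the steel cross bar at the clamp's free end: 12 mm thick, 60 mm long along bay y, 95 mm from the hinge axis. Shut, it lies at bay x = -51, z = 80 mm: in the clamp's own frame, x = -95, z = 3 mm from the hinge. The red arm between is 30 mm wide and 6 mm thick.
- dial (a joint): angle of the black ink valve dial (rad), grows clockwise seen from above along the bay's z. The white mark on one end of its grip bar points to the green dot (straight up the slope, bay +x) at 2.0; at value q it is turned 2.0 - q anticlockwise from bay +x. Range 0 to 3.0, starts at 0.6 to 1.25, friction 0.05 N m.
- dial_grip (a point): point on the dial's axis (parallel to bay z), in its grip bar, at bay x = -5, y = -88, z = 33 mm; it does not turn. The grip bar is 46 mm long (along the mark), 12 mm wide, from bay z = 18 to 43 mm; under it a disc of 54 mm diameter (top at z = 18 mm) and a round housing of 64 mm diameter (top at z = 12 mm).
- mic: fixed black desk microphone: base 110 x 90 x 30 mm, origin at the table under it; thin gooseneck rising to 240 mm and arching to own -x, head (28 mm thick) from own x = -20 to -90 mm at height 224 to 252 mm; the upright part stands at own x = 20 to 40 mm. Do not touch.
- roller: loose hand ink roller lying on the table: dark red roller of 32 mm diameter, 80 mm long, at own x = 60 mm, wooden handle to own x = -100 mm, highest point 32 mm. Do not disturb.
- glasses: loose open eyeglasses lying on the table: front 125 mm wide at own x = 0, temples to own x = -130 mm, 38 mm high. Do not disturb.
There are look-alikes about, which are no part of the job. There is more than one size of the teal_cartridge; the job needs the middle-sized.

How it is judged:
By the outcome, as a careful person would: the job done as asked, in the order asked, and still so for the second after the job is handed in, with the robot touching nothing.
It also fails if it takes over 64 s, if anything falls off the work surface, if the arm or the gripper's body presses on something with over 40 N, if the wrist force passes 120 N, or if a joint passes its speed limit or range.

### The arm

A 6-joint arm with a two-finger parallel gripper is mounted at the origin on the work surface. World frame = base frame: x ahead of the robot, y to its left, z up, the work surface at z = 0. Lengths are in mm, angles in rad, forces in N, time in s.
With the tool pointing down it reaches from about 325 to 875 mm from the base axis. Payload 4.4 kg.
Tool frame: the origin (TCP) lies on the centre line of the jaws, within the pads' length; the fingertips stand ahead of it and the grasp point (between the pads) lies 6 mm ahead of it (ctrl.tcp_to_tips is the z of the fingertips in the tool frame, in mm); z points along the fingers, y is the direction in which the jaws open and shut (so a half turn about z gives the same grasp; the last joint's range is limited). The gripper opens to 85 mm and grips with 20 to 120 N. Pads are 22 mm wide; open, the fingers measure 114 mm over their backs; the gripper's body (76 mm by 85 mm) begins 54 mm behind the grasp point. The pads swing forward as they close: fully open they stand 13 mm farther back than shut.
Start: joints at [1.135, 0.207, 1.542, -0, 1.393, -0.15], TCP at [162.117, 551.675, 256.282] pointing down, gripper open.
Joint ranges: [-2.73, 2.73], [-0.86, 2.22], [0.23, 2.46], [-1.11, 4.25], [0.08, 2.63], [-2.82, 2.82]. Speed limits (rad/s): [2.79, 2.79, 3.14, 3.14, 3.14, 3.14].

### API

Orientations are given as a 3x3 rotation matrix whose columns are the frame's x, y, z axes.
In Python, from plant import ctrl, sensors, optics gives the robot as it stands. Calls block until the motion is done:
- ctrl.move_ptp(position, orientation): joint-space move of the TCP to a pose.
- ctrl.move_l(position, rot=None, vel=150, threshold=None): straight line of the TCP; rot=None keeps the orientation; vel is the mean speed in mm/s. With threshold (N) it stops when the force on the tool has changed by that much, and returns True; else False.
- ctrl.set_joints(angles): joint-space move.
- ctrl.gripper_to(opening, force=None): finger opening in mm; force is the grip in N (None keeps the last); returns when the fingers have stopped.
- ctrl.hold(seconds).
- ctrl.solve_ik(position, orientation): joint angles nearest the present ones, or None.
- sensors.read_state(): the state.
- optics.grab_frame(name): name is "side" or "top" or "wrist"; returns (picture, depth): 400x640x3 uint8, red, green, blue; 400x640 float32, mm along the optical axis (not along the pixel's ray), 0 where there is no reading.
- optics.camera_params(name): a dict with "mtx" (3x3 intrinsics, pixels), "R" (3x3) and "t" (3): a world point X has camera coordinates R X + t; the wrist camera has in their place "T_tool_cam" (4x4, takes a point from camera to tool coordinates, whose origin is the TCP and whose axes are the flange's). Camera axes: x right, y down, z forward; pixel columns grow to the right and rows downward; lengths in mm; the calibration is good to about 2 mm. A picture is of the moment at which its call begins: read the wrist's pose just before it. camera_params takes no time and is no camera call.
A pose or a line that the arm cannot do raises ctrl.MotionError and nothing moves.
- ctrl.finish_job(): hands the job in, once; it reports no verdict.
The state is a dict: "t": time; "q": joint angles; "qvel": joint speeds; "tau": joint torques, N m; "eef_pos": TCP position; "eef_rot": TCP orientation; "force": force on the tool from outside, world axes, zero at the start; "wrist_torque": the same for the moment, N m; "grip_width": finger opening in mm.
Only numpy, scipy, OpenCV 4.12 (cv2) and the standard library are available. Lean on these libraries where they do the work, as an engineer would, in place of code of your own. Each camera call takes 0.05 s, during which the arm holds its last target.

## Working session

There is one attempt and no reset: what is moved stays moved. The work goes in short steps, each a Python script; the robot and the scene stay as the last script left them, time stands still between calls to the robot, and variables do not carry over. Pictures are saved under pics/ and viewed, and the job is handed in when it is done.

```bash
ls; mkdir -p pics
cat > h.py <<'E'
import numpy as np, cv2
from plant import ctrl, sensors, optics
def grab(n):
    im,d=optics.grab_frame(n); return im,d
def save(im,name): cv2.imwrite('pics/'+name,cv2.cvtColor(im,cv2.COLOR_RGB2BGR))
def cam(n):
    p=optics.camera_params(n); return np.array(p['mtx']),np.array(p['R']),np.array(p['t']).ravel()
def ray(n,u,v):
    K,R,t=cam(n); d=R.T@np.linalg.inv(K)@np.array([u,v,1.]); return -R.T@t,d
def onz(n,u,v,z):
    o,d=ray(n,u,v); return o+d*(z-o[2])/d[2]
def cloud(n,d):
    K,R,t=cam(n); v,u=np.mgrid[:d.shape[0],:d.shape[1]]
    P=np.stack([(u-K[0,2])/K[0,0]*d,(v-K[1,2])/K[1,1]*d,d],-1)
    return (P-t)@R
def proj(n,X):
    K,R,t=cam(n); c=K@(R@np.asarray(X)+t); return c[:2]/c[2]
E
python3 - <<'E'
from h import *
for n in ("top","side"):
    im,d=grab(n); save(im,n+'0.png'); np.savez('pics/'+n+'0.npz',im=im,d=d)
    K,R,t=cam(n); print(n,K.tolist(),(-R.T@t).round(),R.round(3).tolist())
print(sensors.read_state()['t'], ctrl.tcp_to_tips, optics.camera_params('wrist'))
E
```

```text
pics
top [[518.651085602657, 0.0, 323.0708183131452], [0.0, 518.651085602657, 190.9056995215239], [0.0, 0.0, 1.0]] [ 460.  -59. 1153.] [[-0.007, -1.0, -0.02], [-0.995, 0.009, -0.096], [0.096, 0.02, -0.995]]
side [[444.4848470393718, 0.0, 316.7847756042215], [0.0, 444.4848470393718, 203.32687782768411], [0.0, 0.0, 1.0]] [275. 642. 557.] [[-0.924, -0.382, -0.003], [-0.188, 0.461, -0.868], [0.333, -0.801, -0.497]]
0.1 25.0 {'mtx': array([[276.73476319,   0.        , 315.81306293],
       [  0.        , 276.73476319, 204.85593777],
       [  0.        ,   0.        ,   1.        ]]), 'T_tool_cam': array([[-7.89380441e-04, -9.47928736e-01, -3.18481535e-01,
         8.09155220e+01],
       [ 9.99999437e-01, -9.74258721e-04,  4.21210735e-04,
        -6.03813537e-01],
       [-7.09561172e-04, -3.18481023e-01,  9.47928971e-01,
        -1.19102258e+02],
       [ 0.00000000e+00,  0.00000000e+00,  0.00000000e+00,
         1.00000000e+00]])}
```

View pics/top0.png

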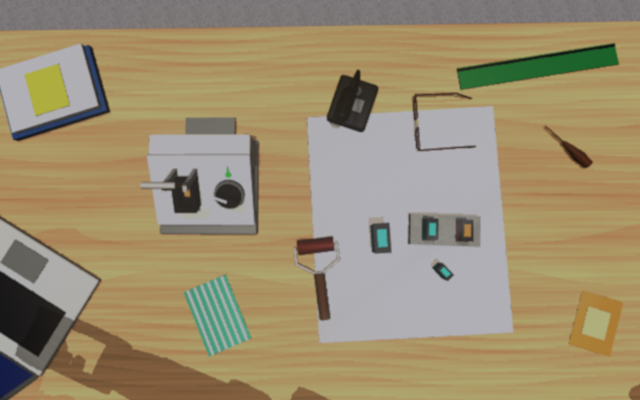

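View pics/side0.png

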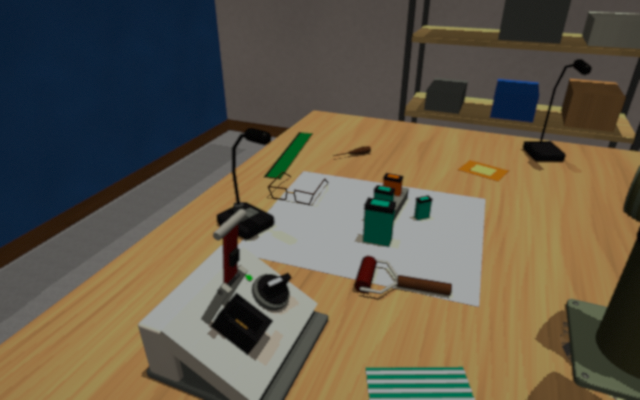

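The top view shows the rack at about (445,230). Teal candidates are the large free-standing one at (381,237), the one in the rack at (431,228), and the small one at (443,270). The orange cartridge is at (466,230). By the description I want the one in the rack. Next I check a close crop and take measurements.

Run:
```python
from h import *
z=np.load('pics/top0.npz'); im,d=z['im'],z['d']
a=cv2.resize(im[195:290,360:490],None,fx=5,fy=5,interpolation=cv2.INTER_CUBIC); save(cv2.convertScaleAbs(a,alpha=1.5),'c1.png')
b=cv2.resize(im[110:245,135:270],None,fx=4.4,fy=4.4,interpolation=cv2.INTER_CUBIC); save(cv2.convertScaleAbs(b,alpha=1.4),'c2.png')
W=cloud('top',d)
for u,v in [(381,237),(431,228),(466,230),(443,270),(421,245),(448,215),(476,240),(186,195),(155,185),(222,165),(160,215),(245,215),(400,300),(229,172),(229,194),(353,85)]:
    print(u,v,W[v,u].round(1))
```

```text
381 237 [ 466.9 -154.9   97. ]
431 228 [ 484.7 -259.8   77.5]
466 230 [ 480.1 -331.8   75.6]
443 270 [ 397.7 -286.3   56.1]
421 245 [ 4.493e+02 -2.513e+02  1.000e-01]
448 215 [ 513.2 -304.7   35.3]
476 240 [ 459.4 -364.4   28.5]
186 195 [557.5 248.8  78.3]
155 185 [558.4 249.8 264.6]
222 165 [616.2 168.4 103.9]
160 215 [517.9 314.4  43.1]
245 215 [516.2 129.9  47.6]
400 300 [ 330.7 -202.1    4.2]
229 172 [602.1 154.6 100.2]
229 194 [557.3 155.3  94. ]
353 85 [740.9 -96.7 233.8]
```

View pics/c1.png

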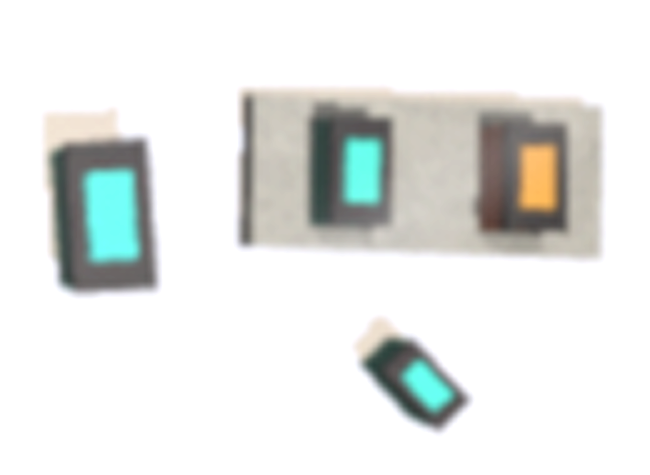

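View pics/c2.png

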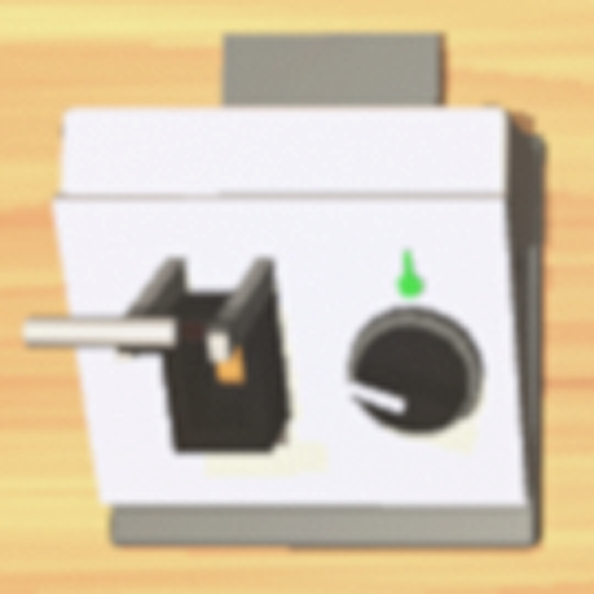

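The crop confirms it. The rack holds a teal cartridge at image (431,228), top height about 76 mm, and the orange one at (466,230). The free-standing teal block is taller (97 mm) and the other is smaller (56 mm), so the rack teal is the target. The press is at (205,180), its clamp bar raised at (158,186), and the dial's white mark points to the lower left. Next I take close wrist views.

```bash
cat >> h.py <<'E'
DOWN=np.array([[-1,0,0],[0,1,0],[0,0,-1.]])
def rz(a): c,s=np.cos(a),np.sin(a); return np.array([[c,-s,0],[s,c,0],[0,0,1.]])
def wrist(name=None):
    s=sensors.read_state(); im,d=grab('wrist')
    p=optics.camera_params('wrist'); T=np.eye(4); T[:3,:3]=s['eef_rot']; T[:3,3]=s['eef_pos']
    T=T@p['T_tool_cam']; K=np.array(p['mtx']); R=T[:3,:3].T; t=-R@T[:3,3]
    CAM['wrist']=(K,R,t)
    if name: save(im,name+'.png'); np.savez('pics/'+name+'.npz',im=im,d=d,K=K,R=R,t=t)
    return im,d
CAM={}
_c=cam
def cam(n): return CAM[n] if n in CAM else _c(n)
E
python3 - <<'E'
from h import *
print(sensors.read_state()['eef_rot'].round(2).tolist())
for nm,p in (('w_press',[500,225,370]),('w_rack',[470,-290,220])):
    try:
        ctrl.move_ptp(p,DOWN); im,d=wrist(nm); s=sensors.read_state(); print(nm,s['t'],s['q'].round(2) if hasattr(s['q'],'round') else s['q'])
    except ctrl.MotionError as e: print(nm,e)
E
```

```text
[[-0.96, 0.28, -0.0], [0.28, 0.96, -0.0], [0.0, -0.0, -1.0]]
w_press 1.9083 [ 0.27  0.09  1.45  0.    1.61 -1.31]
w_rack 3.9 [-0.71  0.19  1.64  0.    1.31 -2.28]
```

View pics/w_press.png

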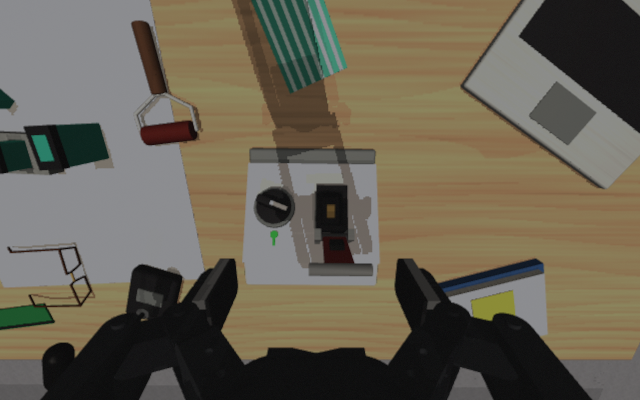

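View pics/w_rack.png

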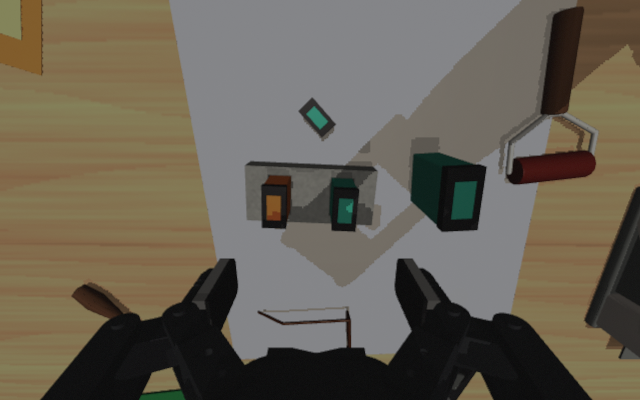

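The wrist press view shows the dial at (274,206), green dot (274,235), pocket (331,205) and clamp bar (340,269). The rack view shows teal at (345,205), orange at (274,205) and the rack block spanning (247–377, 163–227). Now I compute poses.

```bash
cat > m1.py <<'E'
from h import *
def load(nm,cn):
    z=np.load('pics/'+nm+'.npz')
    if 'K' in z: CAM[cn]=(z['K'],z['R'],z['t'])
    return z['im'],z['d']
def cent(mask,cn,zz,box):
    m=np.zeros_like(mask); u0,v0,u1,v1=box; m[v0:v1,u0:u1]=mask[v0:v1,u0:u1]
    cs,_=cv2.findContours(m.astype(np.uint8),cv2.RETR_EXTERNAL,cv2.CHAIN_APPROX_NONE)
    c=max(cs,key=cv2.contourArea)
    P=np.array([onz(cn,a,b,zz)[:2] for a,b in c[:,0]],np.float32)
    r=cv2.minAreaRect(P); return r, cv2.contourArea(c)
for nm,cn,tb,ob,rb in (('w_rack','wrist',(330,185,365,235),(255,180,290,235),(240,155,385,235)),('top0','top',(420,210,445,245),(455,210,480,245),(400,205,485,252))):
    im,d=load(nm,cn); hsv=cv2.cvtColor(im,cv2.COLOR_RGB2HSV)
    W=cloud(cn,d)
    teal=(hsv[...,0]>75)&(hsv[...,0]<95)&(hsv[...,1]>90)&(hsv[...,2]>90)
    org=(hsv[...,0]>8)&(hsv[...,0]<22)&(hsv[...,1]>120)&(hsv[...,2]>120)
    print(nm,'teal',cent(teal,cn,75,tb)); print('org',cent(org,cn,75,ob))
    for b,n in ((tb,'t'),(ob,'o')):
        w=W[b[1]:b[3],b[0]:b[2]].reshape(-1,3); w=w[(w[:,2]>70)&(w[:,2]<82)]
        print(n,len(w),np.median(w[:,2]),w[:,:2].mean(0).round(1),cv2.minAreaRect(w[:,:2].astype(np.float32)))
    m=(abs(W[...,2]-30)<6); b=rb; w=W[b[1]:b[3],b[0]:b[2]].reshape(-1,3); w=w[abs(w[:,2]-30)<6]
    print('rack',len(w),cv2.minAreaRect(w[:,:2].astype(np.float32)),w[:,2].mean())
E
python3 m1.py
```

```text
w_rack teal (((480.4775085449219, -256.496337890625), (11.728486061096191, 6.055893898010254), 2.0283639430999756), 36.5)
org (((479.0796813964844, -333.2171630859375), (12.075613021850586, 19.231830596923828), 87.60012817382812), 169.0)
t 1075 76.81152208910362 [ 482.2 -261.4] ((483.5652160644531, -261.270263671875), (24.82005500793457, 45.165287017822266), 87.85811614990234)
o 1087 76.80889414336066 [ 479.1 -332.9] ((480.4839782714844, -333.0602111816406), (24.68463134765625, 45.14772033691406), 87.4247817993164)
rack 4807 ((482.0697021484375, -297.11846923828125), (150.0421905517578, 66.62185668945312), 87.4658432006836) 31.222569945990674
top0 teal (((483.7185363769531, -263.3050231933594), (14.402523040771484, 26.938024520874023), 88.47338104248047), 80.0)
org (((480.11041259765625, -334.0361328125), (12.298601150512695, 24.895763397216797), 88.04423522949219), 64.5)
t 270 75.93083486595629 [ 483.5 -262.6] ((483.82281494140625, -262.44036865234375), (25.019397735595703, 43.639896392822266), 88.33067321777344)
o 279 76.01936789288743 [ 481.3 -333.9] ((481.2412414550781, -334.1262512207031), (25.637622833251953, 43.3902587890625), 89.44792175292969)
rack 1475 ((482.7749328613281, -298.9264831542969), (151.0581512451172, 66.18131256103516), 87.47683715820312) 30.567807767219488
```

```bash
cat > m2.py <<'E'
from m1 import load
from h import *
for nm,cn,box in (('w_press','wrist',(225,135,400,290)),('top0','top',(130,110,270,245))):
    im,d=load(nm,cn); W=cloud(cn,d); u0,v0,u1,v1=box
    w=W[v0:v1,u0:u1].reshape(-1,3); c=im[v0:v1,u0:u1].reshape(-1,3).astype(int)
    # deck inliers: white
    sel=(w[:,2]>45)&(w[:,2]<112)&(c.min(1)>(70 if cn=='wrist' else 120))&(c.max(1)-c.min(1)<40)
    p=w[sel]
    n=np.array([-.5,0,.866]); k=np.median(p@n)
    for it in range(6):
        q=p[abs(p@n-k)<(8 if it<2 else 4)]; m=q.mean(0); n=np.linalg.svd(q-m,full_matrices=False)[2][2]; n*=np.sign(n[2]); k=m@n
    print(nm,len(q),'n',n.round(4),'tilt',np.degrees(np.arccos(n[2])).round(2),'yaw from n',np.degrees(np.arctan2(-n[1],-n[0])).round(2))
    yaw=np.arctan2(-n[1],-n[0])
    # deck height
    h=w@n-k; blk=(abs(h-35)<4)&(c.max(1)<80)&(w[:,2]>60)&(w[:,2]<140)
    for yaw in (yaw,):
        ex=rz(yaw)@np.array([np.cos(np.pi/6),0,.5]); ey=rz(yaw)@np.array([0,1.,0]); ez=np.cross(ex,ey)
        a=np.stack([q@ex,q@ey],1); r=cv2.minAreaRect(a.astype(np.float32)); print('deck rect',r)
        lab=np.zeros((v1-v0,u1-u0),np.uint8); lab[blk.reshape(lab.shape)]=1
        nn,L,st,ce=cv2.connectedComponentsWithStats(lab)
        for i in range(1,nn):
            if st[i,4]<60: continue
            b=w[(L==i).ravel()]; bb=np.stack([b@ex,b@ey],1); r=cv2.minAreaRect(bb.astype(np.float32))
            C=ex*r[0][0]+ey*r[0][1]+ez*(b@ez).mean()
            print(' blk',st[i].tolist(),r,(b@n-k).mean().round(1),'ctr',C.round(1),'press xy',(C-35*ez).round(1))
E
python3 m2.py | grep -v -E '^(w_rack|t |o |org|rack|top0 teal)'
```

```text
w_press 7280 n [-0.4996  0.0043  0.8663] tilt 29.97 yaw from n -0.49
deck rect ((531.2799072265625, 222.31915283203125), (138.81497192382812, 211.2625732421875), 0.4159846305847168)
 blk [91, 50, 32, 46, 828] ((527.8052978515625, 252.6554718017578), (67.3907699584961, 45.14297866821289), 0.4237859547138214) 34.6 ctr [550.  247.9 106.7] press xy [567.5 247.8  76.4]
top0 3640 n [-0.4956  0.0069  0.8685] tilt 29.71 yaw from n -0.79
deck rect ((533.2733154296875, 224.58258056640625), (145.4237823486328, 210.9755859375), 0.16896173357963562)
 blk [42, 72, 25, 31, 323] ((525.935302734375, 253.1743621826172), (68.1766128540039, 47.4236946105957), 0.8819936513900757) 34.6 ctr [550.1 245.6 105.1] press xy [567.6 245.3  74.8]
```

Run:
```python
from h import *
z=np.load('pics/w_press.npz'); im=z['im']
save(cv2.convertScaleAbs(cv2.resize(im[140:290,235:390],None,fx=5,fy=5,interpolation=cv2.INTER_CUBIC)[:600],alpha=1.6),'c3.png')
save(cv2.convertScaleAbs(cv2.resize(im[140:290,235:390],None,fx=4,fy=4,interpolation=cv2.INTER_CUBIC)[:600],alpha=1.6),'c3.png')
```

```text
(no output)
```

View pics/c3.png

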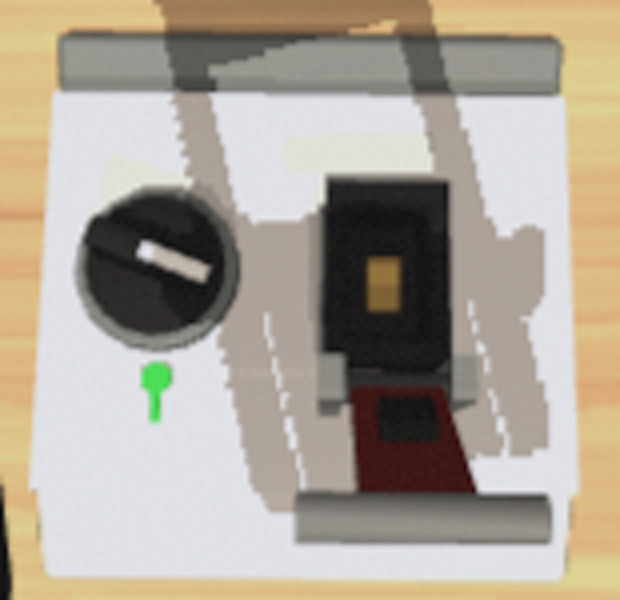

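Bay origin is about (567.5, 247, 75) with yaw near 0°. Teal is at about (483.6, −261.9) with rack yaw −2.4°. Now the grasp.

Run:
```python
from h import *
R=rz(np.radians(-2.4))@DOWN
ctrl.gripper_to(46,40)
ctrl.move_ptp([483.6,-261.8,140],R)
print(ctrl.move_l([483.6,-261.8,64],vel=120,threshold=8))
s=sensors.read_state(); print(s['eef_pos'],s['grip_width'],s['force'])
ctrl.gripper_to(10,40)
s=sensors.read_state(); print(s['t'],s['grip_width'],s['force'])
print(ctrl.move_l([483.6,-261.8,160],vel=120))
s=sensors.read_state(); print(s['t'],s['grip_width'],s['force'])
wrist('w_held'); im,d=grab('side'); save(im,'side1.png')
```

```text
False
[ 484.44505331 -262.66142287   65.1477014 ] 46.08783711704416 [-0.4379862  -0.03548013  0.41601426]
5.9083 23.33999193205827 [-0.04502958  2.78816928  3.6695851 ]
False
6.8583 23.542662381548237 [-0.79220189  0.8558608  -1.37027451]
```

View pics/w_held.png

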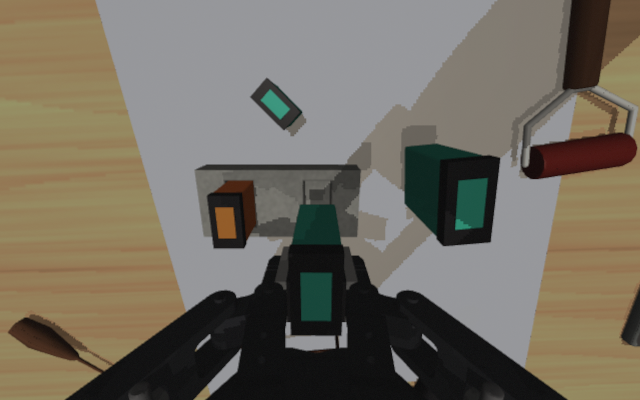

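View pics/side1.png

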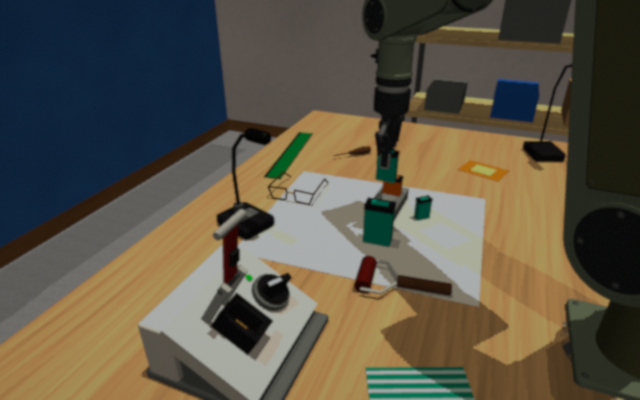

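The cartridge is held upright (grip 23.5 mm) and orange is still in the rack at (228,220). Now I carry it to hover over the pocket.

```bash
cat >> h.py <<'E'
YAW=np.radians(-0.1); O=np.array([567.5,246.8,75.])
def axes(): return rz(YAW)@np.array([[np.cos(np.pi/6),0,-.5],[0,1,0],[.5,0,np.cos(np.pi/6)]])
B=axes()
def bw(x,y,z): return O+B@np.array([x,y,z],float)
def wb(P): return (np.asarray(P)-O)@B
RB=B@np.diag([-1.,1,-1])
def at(): return np.array(sensors.read_state()['eef_pos'])
def go(p,R=None,vel=120,n=1,**k):
    r=ctrl.move_l(list(p),R,vel=vel,**k)
    return r
def fine(p,vel=60):
    p=np.array(p); c=p.copy()
    for _ in range(2):
        ctrl.move_l(list(c),vel=vel); c=c+(p-at())
    ctrl.move_l(list(c),vel=vel); return c
E
python3 - <<'E'
from h import *
go([483.6,-261.8,250],vel=200)
ctrl.move_ptp(bw(0,0,200),RB)
ctrl.move_l(list(bw(0,0,112)),vel=120); ctrl.hold(.2)
s=sensors.read_state(); print(s['t'],wb(s['eef_pos']).round(2),(RB.T@s['eef_rot']).round(4).tolist(),s['force'],s['q'])
wrist('w_hov'); im,d=grab('side'); save(im,'side2.png'); im,d=grab('top'); np.savez('pics/top2.npz',im=im,d=d); save(im,'top2.png')
E
```

```text
10.4917 [  0.78   0.32 112.79] [[1.0, -0.0001, -0.0017], [0.0001, 1.0, 0.0008], [0.0017, -0.0008, 1.0]] [-0.33543475 -0.11717756 -0.610165  ] [ 0.39783373  0.06929798  1.97550021 -0.33475775  0.63308508 -0.94704811]
```

View pics/w_hov.png

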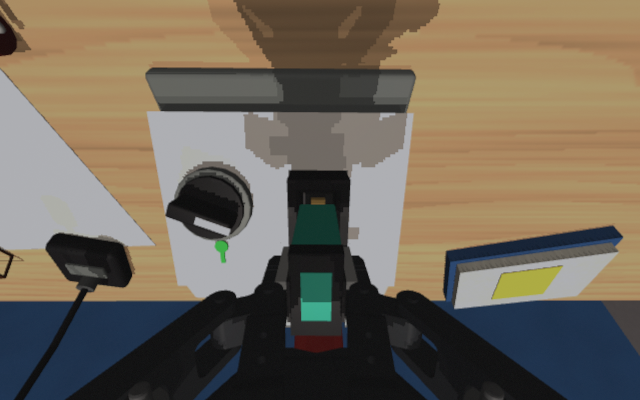

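View pics/side2.png

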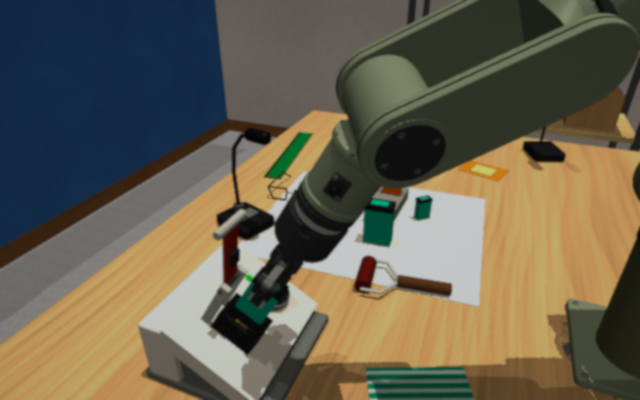

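View pics/top2.png

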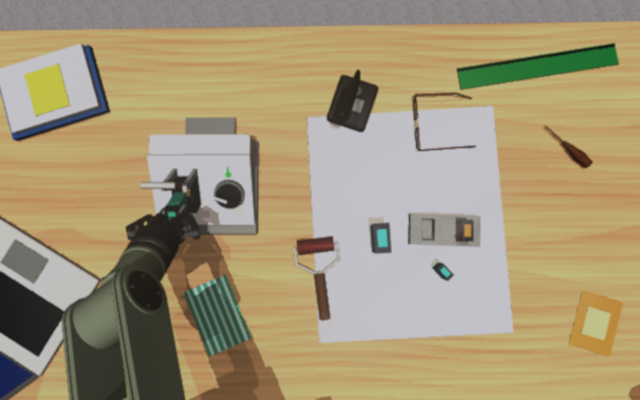

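The wrist view shows the cartridge (about 290–343 wide at row 245) over the black block (288–350, row 170–185). I measure both in bay coordinates from the same image.

Run:
```python
from h import *
z=np.load('pics/w_hov.npz'); im,d=z['im'],z['d']; CAM['wrist']=(z['K'],z['R'],z['t'])
b=wb(cloud('wrist',d).reshape(-1,3)).reshape(400,640,3)
m=(abs(b[...,2]-35)<3)&(abs(b[...,0])<50)&(abs(b[...,1])<40)
p=b[m]; print('block',len(p),p.min(0).round(1),p.max(0).round(1),p[:,2].mean())
f=m&(b[...,0]<-24); q=b[f]; print('front strip y',np.percentile(q[:,1],[0,1,99,100]).round(1),'x',np.percentile(q[:,0],[0,2,98]).round(1))
hsv=cv2.cvtColor(im,cv2.COLOR_RGB2HSV)
# cartridge: points above block
c=(b[...,2]>48)&(b[...,2]<118)&(abs(b[...,0])<40)&(abs(b[...,1])<30)&(hsv[...,0]>70)&(hsv[...,0]<95)&(hsv[...,1]>60)
v,u=np.nonzero(c); print(len(v),u.min(),u.max(),v.min(),v.max())
pc=b[c]; 
for lo,hi in ((50,55),(55,65),(65,75),(75,85)):
    k=pc[(pc[:,2]>lo)&(pc[:,2]<hi)]
    if len(k): print(lo,hi,len(k),'y',k[:,1].min().round(1),k[:,1].max().round(1),'x',np.median(k[:,0]).round(1))
t=b[(b[...,2]>115)&(b[...,2]<128)&(abs(b[...,0])<30)&(abs(b[...,1])<14)]
print('top',len(t),t.min(0).round(1),t.max(0).round(1),np.median(t[:,2]))
print('minz',pc[:,2].min())
for row in range(180,260,10): print(row,[ (int(u),b[row,u].round(1).tolist()) for u in (285,292,300,318,336,345,352)])
```

```text
block 1913 [-34.  -22.2  32.2] [19.7 24.  38. ] 36.05360089280068
front strip y [-21.7 -21.4  23.5  23.7] x [-34.  -33.8 -24.2]
1729 291 340 204 245
50 55 1 y 11.0 11.0 x -20.9
55 65 161 y -12.0 11.9 x -21.4
65 75 205 y -12.0 11.7 x -21.4
75 85 245 y -11.8 11.5 x -21.4
top 5234 [-22.4 -14.  115. ] [ 23.6  14.  127.9] 124.28559260975894
minz 54.98684483024427
180 [(285, [-24.7, -26.6, 1.9]), (292, [-33.2, -17.6, 37.2]), (300, [-33.0, -11.9, 36.5]), (318, [-32.9, 1.1, 36.1]), (336, [-32.8, 14.1, 36.0]), (345, [-33.0, 20.5, 36.9]), (352, [-24.8, 30.2, 2.6])]
190 [(285, [-15.8, -27.0, 1.4]), (292, [-25.5, -17.9, 36.3]), (300, [-25.3, -12.1, 35.6]), (318, [-25.4, 1.1, 36.2]), (336, [-25.2, 14.3, 35.6]), (345, [-25.3, 20.9, 35.7]), (352, [-15.6, 30.7, 1.0])]
200 [(285, [-6.9, -27.3, 2.0]), (292, [-17.7, -18.1, 36.1]), (300, [-15.5, -12.6, 29.0]), (318, [-8.8, 1.4, 8.0]), (336, [-16.8, 14.6, 33.4]), (345, [-17.9, 21.0, 36.8]), (352, [-6.7, 31.0, 1.6])]
210 [(285, [2.6, -27.7, 1.1]), (292, [-10.0, -18.3, 36.3]), (300, [-21.3, -10.4, 68.0]), (318, [-21.3, 0.8, 67.9]), (336, [-9.1, 14.8, 33.9]), (345, [-9.9, 21.3, 36.3]), (352, [2.8, 31.5, 0.9])]
220 [(285, [12.0, -28.0, 1.5]), (292, [-1.7, -18.6, 35.8]), (300, [-21.3, -9.5, 84.7]), (318, [-21.5, 0.7, 85.2]), (336, [-21.0, 11.0, 84.2]), (345, [-1.6, 21.7, 35.8]), (352, [12.3, 31.9, 0.8])]
230 [(285, [21.5, -28.3, 1.9]), (292, [6.4, -18.8, 36.1]), (300, [-21.5, -8.8, 99.1]), (318, [-21.3, 0.6, 98.8]), (336, [-21.1, 10.0, 98.4]), (345, [6.8, 22.0, 35.4]), (352, [22.0, 32.3, 1.1])]
240 [(285, [31.4, -28.7, 2.0]), (292, [-21.1, -12.1, 110.1]), (300, [-21.5, -8.1, 111.0]), (318, [-21.3, 0.5, 110.5]), (336, [-21.7, 9.1, 111.6]), (345, [15.1, 22.2, 35.9]), (352, [31.5, 32.5, 2.1])]
250 [(285, [-9.3, -17.1, 98.1]), (292, [-21.1, -11.2, 120.4]), (300, [-21.4, -7.6, 121.0]), (318, [-22.2, 0.4, 122.5]), (336, [-79.9, -0.6, 231.2]), (345, [-8.6, 15.3, 96.8]), (352, [42.5, 33.2, 0.5])]
```

The block centre is at y=+1.0 and the cartridge at y=0, x=+0.6. I shift accordingly and insert.

```bash
sed -i 's/246.8,75/247.8,75/' h.py
python3 - <<'E'
from h import *
ctrl.move_l(list(bw(-.5,0,110)),vel=60); ctrl.hold(.15)
for z in (100,90,80,72,68,66):
    r=ctrl.move_l(list(bw(-.5,0,z)),vel=50,threshold=10)
    s=sensors.read_state(); print(z,r,wb(s['eef_pos']).round(2),(B.T@s['force']).round(2),s['grip_width'].round(1),s['t'])
    if r: break
wrist('w_ins')
E
```

```text
Traceback (most recent call last):
AttributeError: 'float' object has no attribute 'round'
```

Run:
```python
from h import *
for z in (92,80,72,68,66):
    r=ctrl.move_l(list(bw(-.5,0,z)),vel=50,threshold=10)
    s=sensors.read_state(); print(z,r,wb(s['eef_pos']).round(2),(B.T@s['force']).round(2),s['grip_width'],s['t'])
    if r: break
wrist('w_ins')
```

```text
92 False [-0.7  -0.13 91.62] [ 0.5   1.08 -0.73] 23.69753095503389 11.7
80 False [-0.73 -0.13 79.61] [ 0.01 -0.8  -0.33] 23.66736184981504 12.0917
72 False [-0.74 -0.13 71.65] [-0.55 -0.   -0.72] 23.426384592344437 12.4
68 False [-0.72 -0.09 67.78] [ 0.36 -0.12 -0.61] 23.98586983281815 12.65
66 False [-5.000e-01  3.000e-02  6.607e+01] [-1.56  0.41  0.67] 23.391569055307016 12.9
```

View pics/w_ins.png

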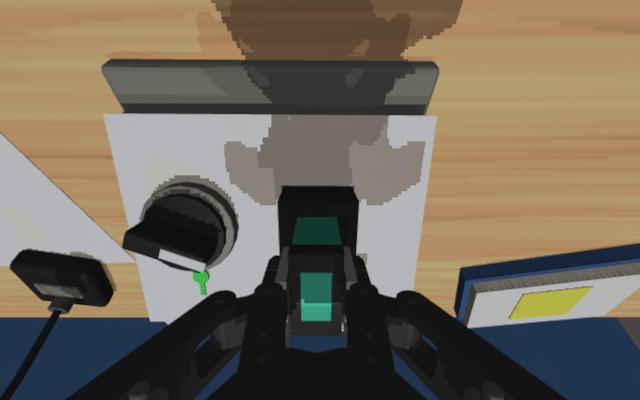

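It went in freely with under 2 N side force. I release, retract, and measure the clamp angle.

Run:
```python
from h import *
ctrl.gripper_to(42)
ctrl.move_l(list(bw(-.5,0,195)),vel=200)
s=sensors.read_state(); print(s['t'],s['force'])
im,d=wrist('w_rel')
b=wb(cloud('wrist',d).reshape(-1,3)).reshape(400,640,3)
t=b[(abs(b[...,0])<24)&(abs(b[...,1])<14)&(b[...,2]>60)&(b[...,2]<85)]
print('cart top',len(t),np.percentile(t,[1,50,99],axis=0).round(1))
# clamp bar from earlier views
for nm in ('w_press','top0'):
    z=np.load(f'pics/{nm}.npz')
    n='wrist' if 'K' in z else 'top'
    if n=='wrist': CAM['wrist']=(z['K'],z['R'],z['t'])
    W=cloud(n,z['d']); m=(W[...,2]>235)&(abs(W[...,0]-567)<60)&(abs(W[...,1]-248)<45)
    p=wb(W[m]); 
    print(nm,len(p),np.percentile(p,[2,50,98],axis=0).round(1), W[m].mean(0).round(1), np.percentile(W[m],[2,98],axis=0).round(1))
    hx,hz=np.median(p[:,0])-44,np.median(p[:,2])-77; print('q~',np.arctan2(hz,-hx),np.hypot(hx,hz))
```

```text
14.0583 [ 0.99311111 -0.11358276  0.39091198]
cart top 1281 [[-23.7 -13.7  77.2]
 [ -3.3  -1.9  79.2]
 [ 18.8  10.4  81. ]]
w_press 1966 [[ 73.9 -27.3 146.5]
 [ 90.6  19.6 170.9]
 [122.7  44.1 330.6]] [534.1 263.8 331.2] [[507.1 220.5 238.8]
 [563.1 292.  422.3]]
q~ 2.032027980605129 104.80778550298999
top0 244 [[ 79.1 -32.2 162.5]
 [ 86.6  -3.3 167.3]
 [ 91.5  26.5 170.6]] [558.6 244.6 262.7] [[553.5 215.6 256.5]
 [564.  274.3 266.9]]
q~ 2.011821578017061 99.8442284420464
```

View pics/w_rel.png

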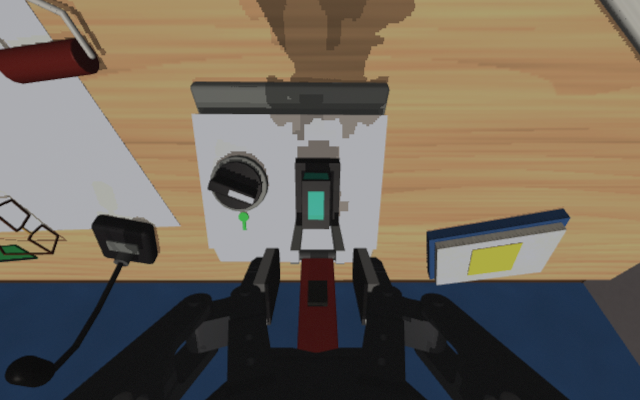

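The cartridge top sits at about bay z 78, so it is resting on the spring, and the clamp arm is clear at q ≈ 1.98. Now I swing the clamp forward from behind with closed fingertips.

```bash
cat > cl.py <<'E'
from h import *
H=bw(44,0,77); ex=rz(YAW)@np.array([1.,0,0]); ez=np.array([0,0,1.])
def C(phi): p=np.radians(phi); return H+95*(-np.sin(p)*ex+np.cos(p)*ez)
RD=rz(YAW)@DOWN
E
python3 - <<'E'
from cl import *
print(H,C(5))
ctrl.gripper_to(0,40)
ctrl.move_l(list(bw(-.5,0,260)),vel=250)
ctrl.move_ptp(C(5)+[45,0,110],RD)
ctrl.move_l(list(C(5)+45*ex+15*ez),vel=200); ctrl.hold(.1)
s=sensors.read_state(); print(s['t'],s['eef_pos'],s['force'])
wrist('w_beh'); im,d=grab('side'); save(im,'side3.png')
E
```

```text
[567.10511837 247.8006892  163.68395609] [558.82533542 247.81514016 258.32245241]
16.4917 [604.5630887  248.41633106 276.31217177] [0.05487509 0.34431337 0.73604194]
```

View pics/side3.png

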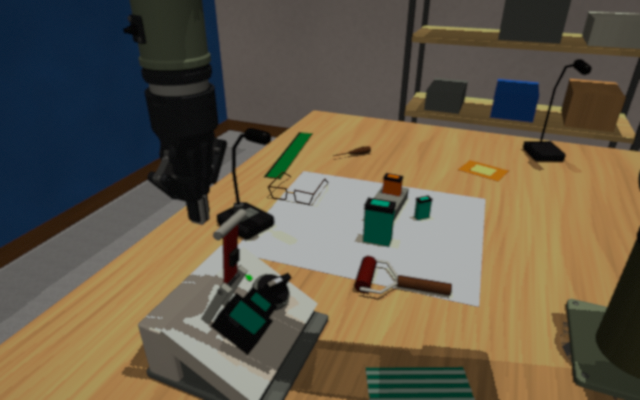

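View pics/w_beh.png

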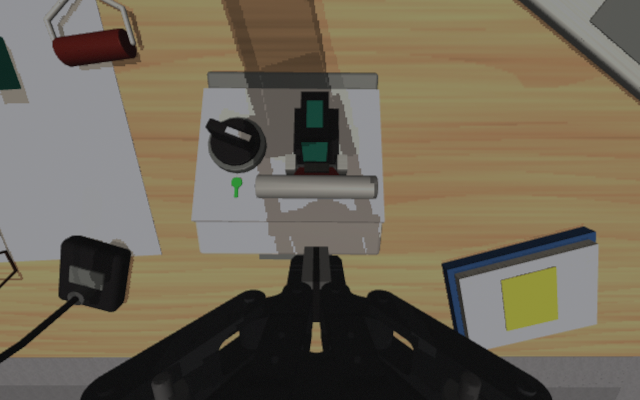

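The fingertips (316,265) are behind the bar (316,187), and the cartridge is in the pocket (315,115). Now phase 1 of the push.

Run:
```python
from cl import *
r=ctrl.move_l(list(C(5)+20*ex+15*ez),vel=80,threshold=30); print(r,at()-C(5))
for phi in range(8,49,4):
    off=-10+10*(phi-5)/40
    p=C(phi)+16*ex+(off+25)*ez
    r=ctrl.move_l(list(p),vel=100,threshold=30)
    s=sensors.read_state(); print(phi,r,(s['eef_pos']-p).round(1),s['force'].round(1))
    if r: break
ctrl.move_l(list(p+60*ez+15*ex),vel=200)
print(sensors.read_state()['t'])
wrist('w_p1'); im,d=grab('side'); save(im,'side4.png')
```

```text
False [20.20657165  0.03151007 15.54154625]
8 False [ 0.1 -0.   0.1] [-0.1  0.  -0.6]
12 False [-0.1 -0.  -0.1] [ 2.  -0.3 -0.4]
16 False [-0.4 -0.  -0.1] [ 1.5  0.4 -0.7]
20 False [-0.3 -0.  -0. ] [ 1.3  0.1 -1.1]
24 False [-0.2 -0.  -0. ] [ 1.6 -0.3 -0.8]
28 False [-0.2  0.  -0.1] [ 2.3 -0.5 -1.3]
32 False [-0.1 -0.  -0.2] [ 2.  -0.3 -1.9]
36 False [ 0. -0. -0.] [ 3.4 -0.3 -1.7]
40 False [-0.   0.   0.3] [ 3.3  0.2 -1.4]
44 False [-0.1  0.1  0.3] [ 2.4  0.2 -1. ]
48 False [-0.4  0.1 -0.1] [ 3.1  0.1 -0.5]
20.2583
```

View pics/side4.png

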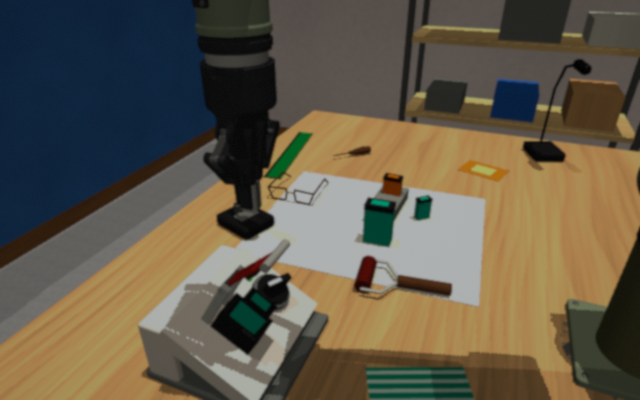

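The clamp now leans forward about halfway. Phase 2 presses from above.

Run:
```python
from cl import *
from scipy.spatial.transform import Rotation as Ro
ey=rz(YAW)@np.array([0,1.,0])
def pose(phi,over=0):
    psi=np.radians(max(0,phi-90)); d=np.sin(psi)*ex-np.cos(psi)*ez
    x=-(np.cos(psi)*ex+np.sin(psi)*ez)
    R=np.stack([x,ey,d],1)
    return C(phi)-(6+25-over)*d, R
p,R=pose(46); ctrl.move_l(list(p+25*ez),vel=200)
for phi in list(range(48,121,6)):
    p,R=pose(phi); r=ctrl.move_l(list(p),R,vel=100,threshold=30)
    s=sensors.read_state(); print(phi,r,(s['eef_pos']-p).round(1),s['force'].round(1))
    if r: break
print(s['t']); wrist('w_p2'); im,d=grab('side'); save(im,'side5.png')
```

```text
48 False [ 0.6 -0.1  0.2] [-0.1 -0.5 -0.2]
54 False [ 0.1 -0.   0.3] [ 0.2 -0.6  0.3]
60 False [-0.1 -0.   0. ] [-0.1  0.9  0.4]
66 False [ 0.  -0.1 -0.2] [ 0.6 -0.3  0.3]
72 False [ 0.  -0.1 -0.2] [-0.  -0.4  0.4]
78 False [-0.1 -0.1 -0.2] [0.4 0.1 0.6]
84 False [-0.2 -0.1 -0.2] [ 0.1 -0.3  0.2]
90 False [-0.2 -0.1 -0.2] [-0.4 -0.2  0.2]
96 False [-1.6 -0.2 -0.3] [-0.3  0.   0.6]
102 False [-0.8 -0.1 -0.1] [ 0.2 -0.7 -0.3]
108 False [-0.4 -0.1 -0. ] [ 0.2  0.9 -0.8]
114 False [-0.2 -0.2 -0.1] [ 0.3 -0.3 -0.1]
120 True [6.4 1.8 6.4] [-6.9 -2.6 10.9]
24.15
```

View pics/side5.png

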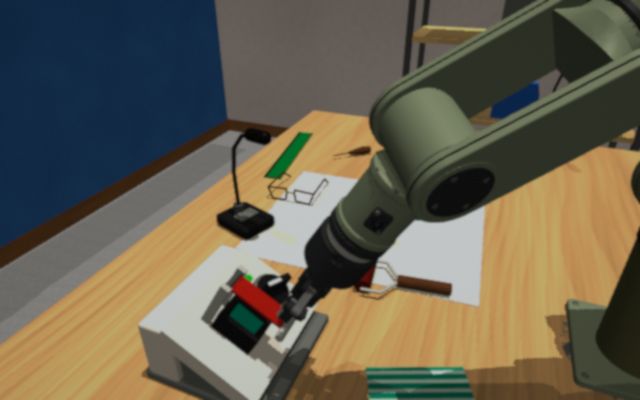

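View pics/w_p2.png

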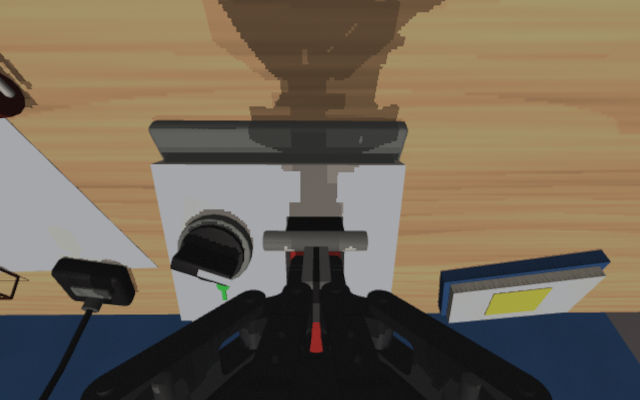

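Run:
```python
from cl import *
s=sensors.read_state(); print('tcp bay',wb(s['eef_pos']).round(1),'tips',wb(s['eef_pos']+25*s['eef_rot'][:,2]).round(1),'d',wb(s['eef_rot'][:,2]+O).round(2))
z=np.load('pics/w_p2.npz'); CAM['wrist']=(z['K'],z['R'],z['t'])
b=wb(cloud('wrist',z['d']).reshape(-1,3)).reshape(400,640,3)
for u in (275,290,345,360):
  for v in (232,236,240,244,248,256): print(u,v,b[v,u].round(1))
save(cv2.convertScaleAbs(cv2.resize(z['im'][190:360,230:400],None,fx=3.5,fy=3.5,interpolation=cv2.INTER_CUBIC),alpha=1.7),'c5.png')
```

```text
tcp bay [-42.1   1.8 110.4] tips [-41.6   1.9  85.4] d [ 0.02  0.   -1.  ]
275 232 [-56.4 -22.5  82.1]
275 236 [-55.3 -22.2  85.1]
275 240 [-54.  -21.9  87.5]
275 244 [-51.2 -22.1  87. ]
275 248 [-48.8 -22.2  87.2]
275 256 [  5.8 -36.5   2.2]
290 232 [-56.7 -13.8  82.8]
290 236 [-55.6 -13.6  85.7]
290 240 [-53.3 -13.6  86.1]
290 244 [-51.2 -13.6  87. ]
290 248 [-48.3 -13.8  86.4]
290 256 [-41.3 -14.3  83.2]
345 232 [-56.3  17.9  82.3]
345 236 [-55.   17.7  84.7]
345 240 [-53.4  17.5  86.6]
345 244 [-51.   17.6  86.9]
345 248 [-48.2  17.7  86.4]
345 256 [ 6.6 28.3  1.3]
360 232 [-55.8  26.7  81.4]
360 236 [-54.6  26.3  84.1]
360 240 [-53.2  26.1  86.3]
360 244 [-51.1  26.1  87.2]
360 248 [-48.2  26.3  86.6]
360 256 [ 7.2 42.4  0.6]
```

View pics/c5.png

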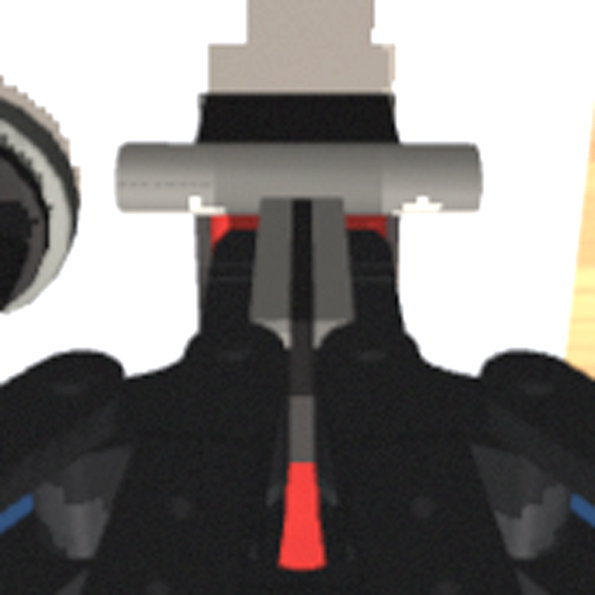

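The bar top reads bay z≈86–87 at x=−51, so the clamp appears shut already. I re-press squarely on the bar, then back off and check.

Run:
```python
from cl import *
p=at(); ctrl.move_l(list(p+B[:,2]*25),vel=100)
ctrl.move_l(list(bw(-50,0,125)),RB,vel=100); ctrl.hold(.2)
r=ctrl.move_l(list(bw(-50,0,108)),vel=40,threshold=18)
s=sensors.read_state(); print(r,wb(s['eef_pos']).round(2),(B.T@s['force']).round(1),s['t']); 
ctrl.move_l(list(bw(-60,0,185)),vel=200)
ctrl.hold(.1); im,d=wrist('w_sh'); im2,_=grab('side'); save(im2,'side6.png')
print(sensors.read_state()['t'])
b=wb(cloud('wrist',d).reshape(-1,3))
h=b[(abs(b[:,0]+51)<5)&(abs(b[:,1])<28)&(b[:,2]>70)]; print('bar top',np.percentile(h[:,2],[50,90,99]).round(1))
h=b[(b[:,0]>-38)&(b[:,0]<35)&(abs(b[:,1])<12)&(b[:,2]>60)&(b[:,2]<120)]
for x0 in range(-40,40,10):
    k=h[(h[:,0]>x0)&(h[:,0]<x0+10)]; print(x0,len(k),np.median(k[:,2]).round(1) if len(k) else 0)
```

```text
True [-49.47   0.31 111.04] [-2.4 -1.4 16.9] 25.5583
26.2833
bar top [197.2 219.  223.2]
-40 202 84.5
-30 32 84.3
-20 0 0
-10 0 0
0 0 0
10 0 0
20 0 0
30 0 0
```

View pics/w_sh.png

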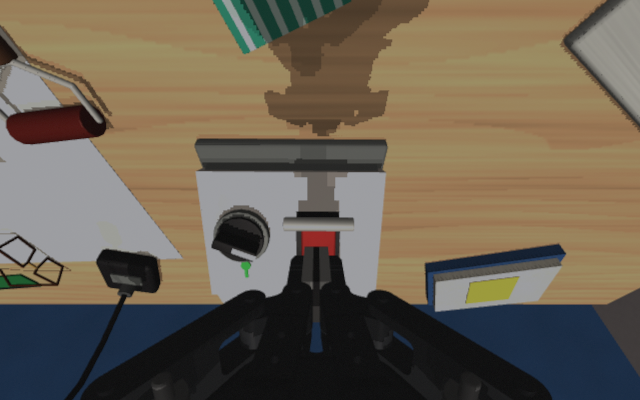

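View pics/side6.png

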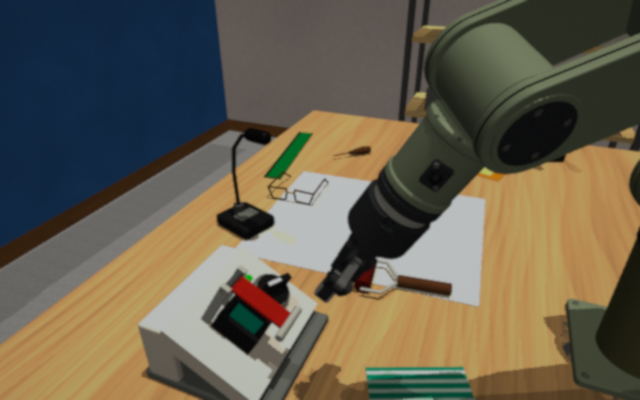

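Pressing stopped rigidly at tip bay z = 86.0 mm with 17 N, matching the shut bar top (80+6). Next I look at the dial and clamp from above the dial.

Run:
```python
from cl import *
ctrl.gripper_to(40)
ctrl.move_l(list(bw(-5,-88,185)),RB,vel=200); ctrl.hold(.2)
im,d=wrist('w_dial'); s=sensors.read_state(); print(s['t'],wb(s['eef_pos']).round(2),s['q'])
b=wb(cloud('wrist',d).reshape(-1,3)).reshape(400,640,3)
# clamp arm profile
for x0 in range(-60,60,8):
    k=b[(b[...,0]>x0)&(b[...,0]<x0+8)&(abs(b[...,1])<11)&(b[...,2]>60)&(b[...,2]<105)]; print(x0,len(k),np.median(k[:,2]).round(1) if len(k) else 0)
# dial grip bar top
m=(abs(b[...,2]-44)<4)&(abs(b[...,0]+5)<35)&(abs(b[...,1]+88)<35)
p=b[m]; r=cv2.minAreaRect(p[:,:2].astype(np.float32)); print('grip',len(p),r,np.median(p[:,2]))
w=m&(im.min(-1)>100); p=b[w]; print('mark',len(p),p.mean(0).round(1))
hsv=cv2.cvtColor(im,cv2.COLOR_RGB2HSV); g=(hsv[...,0]>50)&(hsv[...,0]<70)&(hsv[...,1]>150)&(abs(b[...,2])<14); print('green',b[g].mean(0).round(1),g.sum())
g=(abs(b[...,2]-13)<3.5)&(np.hypot(b[...,0]+5,b[...,1]+88)<40); p=b[g]; print('disc',p.min(0).round(1),p.max(0).round(1))
```

```text
27.6667 [ -5.87 -87.18 184.84] [ 0.21978657 -0.20904761  2.09313519 -0.16025928  0.75183547 -1.2621018 ]
-60 195 85.9
-52 272 86.7
-44 266 84.6
-36 252 84.5
-28 253 84.6
-20 242 84.5
-12 238 84.6
-4 218 84.5
4 220 84.5
12 213 84.5
20 204 84.5
28 198 84.5
36 222 84.7
44 82 85.9
52 0 0
grip 577 ((-5.258275032043457, -87.48788452148438), (47.303218841552734, 12.262717247009277), 68.55408477783203) 44.59794707897926
mark 167 [ -0.7 -77.6  45.2]
green [nan nan nan] 0
disc [ -37.2 -119.4    9.6] [ 25.5 -57.1  16.2]<stdin>:13: RuntimeWarning: Mean of empty slice.
  ret = um.true_divide(
```

View pics/w_dial.png

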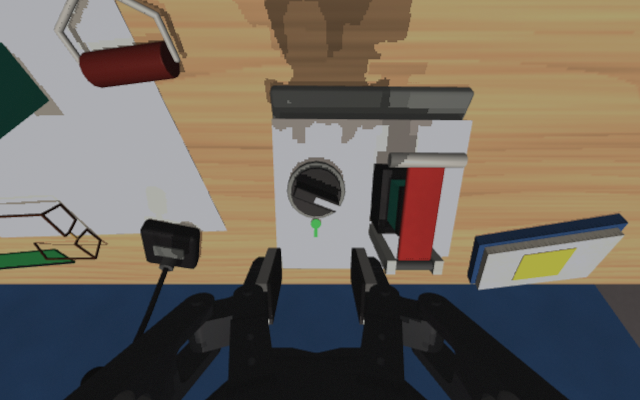

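The arm profile is flat at 84.5 mm from x=−44 to 36, so the clamp is fully shut (q=0). The image shows the dial at (316,188), its mark pointing lower right, and the green dot at (316,224). The mark angle is 68.5° anticlockwise from bay +x, so q≈0.80. I grip it and turn clockwise.

```bash
cat > di.py <<'E'
from cl import *
def RA(a): return B@rz(np.radians(a))@np.diag([-1.,1,-1])
D=(-5.3,-87.6)
E
python3 - <<'E'
from di import *
for a in (68.5,0,-8): print(a,np.round(ctrl.solve_ik(list(bw(*D,47)),RA(a)),2))
ctrl.move_ptp(bw(*D,150),RA(68.5))
ctrl.move_l(list(bw(*D,80)),vel=150); ctrl.hold(.15); e=wb(at())-[*D,80]; print('err',e.round(2))
r=ctrl.move_l(list(bw(D[0]-e[0],D[1]-e[1],47)),vel=80,threshold=10); s=sensors.read_state(); print(r,wb(s['eef_pos']).round(2),(B.T@s['force']).round(1),s['t'])
if not r:
    ctrl.gripper_to(5,40); s=sensors.read_state(); print(s['grip_width'],(B.T@s['force']).round(1),s['t'])
im,_=grab('side'); save(im,'side7.png')
E
```

```text
68.5 [ 0.18  0.14  2.05 -0.22  0.44 -2.41]
0 [ 0.18  0.14  2.05 -0.22  0.44 -1.21]
-8 [ 0.18  0.14  2.05 -0.22  0.44 -1.07]
err [1.08 0.25 0.94]
False [ -6.43 -87.85  46.99] [ 1.2 -0.1 -0.8] 30.0917
11.165202061855558 [-2.3  1.2  7.1] 30.45
```

View pics/side7.png

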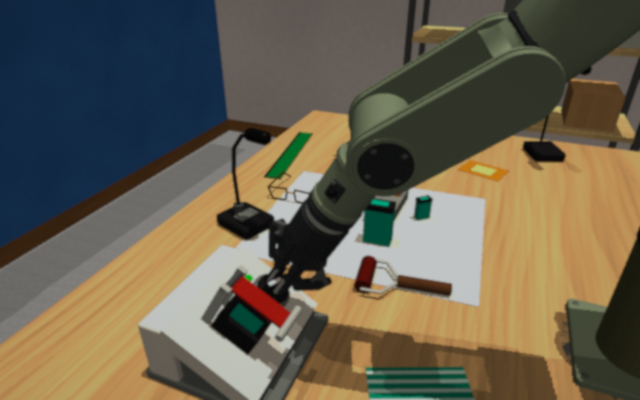

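Run:
```python
from di import *
c=bw(*D,47.5)
for a in (55,42,29,16,5,0):
    r=ctrl.move_l(list(c),RA(a),vel=40,threshold=40)
    s=sensors.read_state(); Rr=B.T@s['eef_rot']; print(a,r,wb(s['eef_pos']).round(1),'act',np.degrees(np.arctan2(-Rr[1,0],-Rr[0,0])).round(2),(B.T@s['force']).round(1),s['grip_width'],s['t'])
    if r: break
```

```text
55 False [ -6.5 -87.5  47.6] act 55.15 [-2.8  1.6  5.1] 11.363684781749026 30.8833
42 False [ -6.6 -87.4  47.6] act 42.15 [-3.6  1.5  4.6] 10.916622771258453 31.2583
29 False [ -6.7 -87.4  47.6] act 29.15 [-4.1  1.5  4. ] 11.248184579390834 31.6333
16 False [ -6.7 -87.3  47.6] act 16.16 [-3.4  2.1  6. ] 11.029908418137149 32.0083
5 False [ -6.8 -87.2  47.6] act 5.15 [-4.5  3.9  5.3] 11.103670333479581 32.35
0 False [ -6.7 -87.2  47.6] act 0.15 [-4.8  4.   5.5] 11.24132041751063 32.6
```

Now I release, back off along the axis, and check.

Run:
```python
from di import *
ctrl.gripper_to(40)
ctrl.move_l(list(bw(*D,100)),vel=120)
ctrl.move_l(list(bw(*D,185)),vel=200); ctrl.hold(.2)
im,d=wrist('w_dial2'); print(sensors.read_state()['t'])
b=wb(cloud('wrist',d).reshape(-1,3)).reshape(400,640,3)
m=(abs(b[...,2]-44)<4)&(abs(b[...,0]+5)<35)&(abs(b[...,1]+88)<35)
p=b[m]; r=cv2.minAreaRect(p[:,:2].astype(np.float32)); print('grip',len(p),r)
q=p[:,:2]-p[:,:2].mean(0); v=np.linalg.svd(q,full_matrices=False)[2][0]; print('pca',np.degrees(np.arctan2(v[1],v[0])))
w=m&(im.min(-1)>100); p=b[w]; print('mark',len(p),p.mean(0).round(1))
for x0 in range(-44,40,16):
    k=b[(b[...,0]>x0)&(b[...,0]<x0+8)&(abs(b[...,1])<11)&(b[...,2]>60)&(b[...,2]<105)]; print(x0,np.median(k[:,2]).round(1))
save(cv2.convertScaleAbs(cv2.resize(im[80:280,250:490],None,fx=3,fy=3,interpolation=cv2.INTER_CUBIC),alpha=1.5),'c8.png')
```

```text
34.4
grip 553 ((-4.683506011962891, -88.3858642578125), (47.2446403503418, 11.091983795166016), 0.31168487668037415)
pca 0.020749258165637517
mark 175 [  6.1 -87.9  45.3]
-44 84.6
-28 84.5
-12 84.6
4 84.5
20 84.5
36 84.7
```

View pics/c8.png

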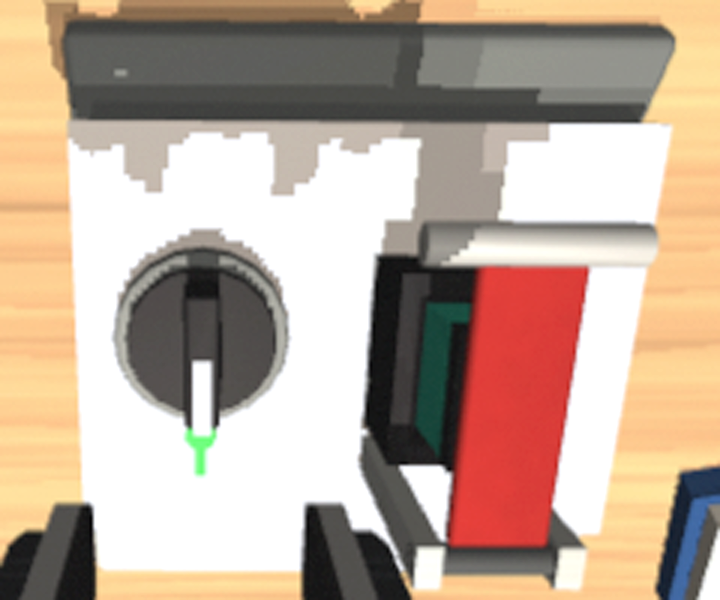

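The white mark points straight at the green dot (0–0.3° off) and the clamp arm is flat. I retreat, take a final scene check and hand in.

Run:
```python
from di import *
ctrl.move_l(list(bw(-5,-88,250)),vel=200)
im,d=grab('top'); save(im,'top9.png'); im2,_=grab('side'); save(im2,'side9.png')
a=np.load('pics/top0.npz')['im'].astype(int); df=np.abs(a-im.astype(int)).max(-1)
for n,(u0,v0,u1,v1) in dict(roller=(290,230,345,325),glasses=(408,88,480,155),mic=(325,65,382,135),orange=(455,212,482,245)).items(): print(n,(df[v0:v1,u0:u1]>40).sum())
```

```text
roller 0
glasses 0
mic 0
orange 0
```

View pics/top9.png

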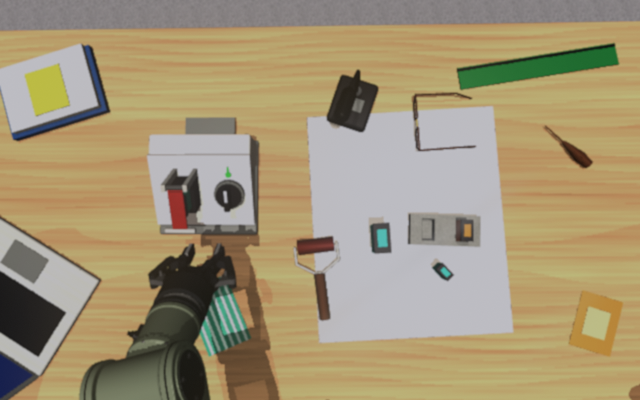

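View pics/side9.png

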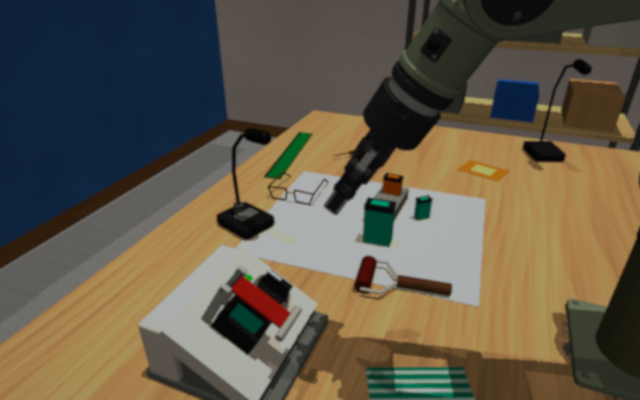

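Run:
```python
from di import *
im=cv2.imread('pics/top9.png'); cv2.imwrite('pics/c9.png',cv2.convertScaleAbs(cv2.resize(im[150:245,140:265],None,fx=5,fy=5,interpolation=cv2.INTER_CUBIC),alpha=1.3))
```

```text
(no output)
```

View pics/c9.png

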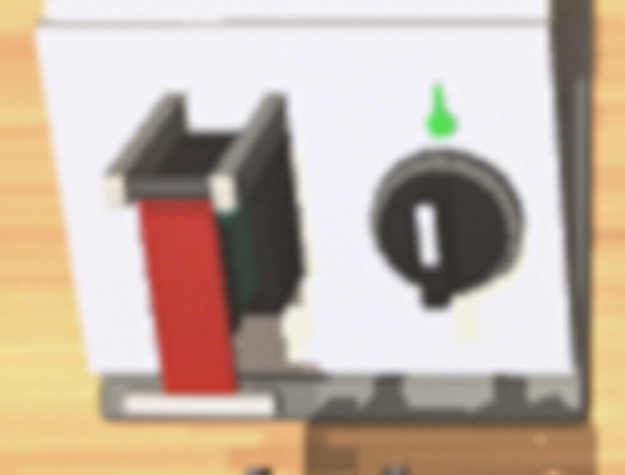

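The mark is on the upslope half of the grip, towards the green dot at (440,120). The slight offset is parallax on the raised bar. Handing in.

Run:
```python
from h import *
ctrl.finish_job(); print(sensors.read_state()['t'])
```

```text
the job is handed in; nothing more can be done
the job is handed in; nothing more can be done
```

The job is done and handed in at about 35 s on the robot's clock. I took the middle-sized teal cartridge from the rack and set it in the sloping bay. I then swung the red clamp shut and turned the dial clockwise from about 0.80 to about 2.0 rad.

**Last checks:**
- **Clamp:** it is fully shut. The arm measures flat along its length, and the bar's top sits at bay z 86 mm, as expected for shut. It gave no further under about 17 N.
- **Cartridge:** I inferred that it is fully home from the clamp being shut. I did not measure its underside directly.
- **Dial:** the white mark is within about 0.3° of the direction to the green dot.
- **Other things:** the microphone, roller, glasses and orange cartridge show no change between the first and last top views.

**Disagreements:**
- **Bay position:** the top and wrist cameras differed by about 2.5 mm on the bay's y. I settled it by measuring the held cartridge against the pocket in one wrist image.
- **Clamp push:** the sweep hit its 30 N force threshold early, about 9 mm off the planned spot on the bar. I pressed the bar again squarely to make sure.
- **Push force:** the force readings stayed near zero for most of the second part of the clamp swing, which I did not explain. The clamp still measured shut afterwards.

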